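# Eject a casting from its mould and lay it in the finishing tray

## Robot

A 7-joint arm with a two-finger parallel gripper is mounted at the origin on the work surface. World frame = base frame: x ahead of the robot, y to its left, z up, the work surface at z = 0. Lengths are in mm, angles in rad, forces in N, time in s.
With the tool pointing down it reaches from about 400 to 850 mm from the base axis. Payload 4.5 kg.
Tool frame: the origin (TCP) lies at the very end of the fingers, on their centre line; the grasp point (between the pads) lies 19 mm behind it; z points along the fingers, y is the line along which they close (so a half turn about z gives the same grasp; the last joint's range is limited). The gripper opens to 85 mm and grips with 20 to 120 N. Pads are 22 mm wide; open, the fingers measure 114 mm over their backs; the gripper's body (76 mm by 85 mm) begins 54 mm behind the grasp point. The pads swing forward as they close: fully open they stand 13 mm farther back than shut.
Start: joints at [1.328, 0.689, -0.195, 1.565, 0.157, 0.902, -0.215], TCP at [170.828, -601.225, 231.317] pointing down, gripper open.
Joint ranges: [-3.01, 3.01], [-0.46, 2.08], [-1.47, 1.51], [0.13, 2.56], [-1, 4.14], [0.04, 2.09], [-2.66, 2.66]. Speed limits (rad/s): [2.57, 2.57, 3.14, 3.14, 3.14, 3.14, 3.14].

## Interface

Orientations are given as a rotation vector (axis times angle).
In Python, from plant import * gives the robot as it stands. The module is installed in compiled form; this text tells all that it offers. Calls block until the motion is done:
- goto(position, orientation): joint-space move of the TCP to a pose.
- move_linear(position, rate=150, orientation=None, contact_N=None): straight line of the TCP; orientation=None keeps the orientation; rate is the mean speed in mm/s. With contact_N (N) it stops when the force on the tool has changed by that much, and returns True; else False.
- movej(angles): joint-space move.
- release() and close_gripper(grip_force=None): open the fingers fully, or close them until they stop; grip_force is the grip in N (None keeps the last).
- dwell(seconds).
- ik(position, orientation): joint angles nearest the present ones, or None.
- grab_frame(name): name is "scene" or "side" or "wrist"; returns the picture (480x640x3 uint8, red, green, blue); there is no depth.
- camera_params(name): a dict with "fov_y" (degrees; the focal length in pixels is half the picture's height over the tangent of half this angle, whatever the lens; pixels are square), "cx", "cy" (the principal point, pixels), "D" ([k1, k2, p1, p2, k3] as OpenCV has them; the pictures are not rectified), "cam_to_world" (4x4, takes a point from camera to world coordinates). Camera axes: x right, y down, z forward; pixel columns grow to the right and rows downward; lengths in mm; the calibration is good to about 2 mm. A picture is of the moment at which its call begins: read the wrist's pose just before it. camera_params takes no time and is no camera call; for the wrist camera it gives the pose at the moment of the call.
A pose or a line that the arm cannot do raises IKError and nothing moves.
- job_done(): hands the job in; it is judged then, once.
Trained networks look in the newest picture that a camera, given by its name, has taken for a name from the list of things; names that differ only in an ending like _2 or _b are one class to them, and where a whole thing is asked for, a point or a joint stands for the part that bears it (a point fixed in the world has none). Each returns a list of dicts, best first, with "score" (0 to 1); they miss things now and then, are a little off and sometimes report something else, mostly with a low value. They report only what shows in the picture. A call takes as long as a camera call. They do not tell look-alikes from the thing itself.
- spot_in(thing, camera): "xyz" ([x, y, z] in mm, in world coordinates, good to about 4 mm: the middle of the surface that is visible of it).
Readings, each from a call of its own:
- read_t(): time.
- read_qpos(): joint angles.
- read_joint_vel(): joint speeds.
- read_tau(): joint torques, N m.
- read_tool_pos(): TCP position.
- read_tool_rot(): TCP orientation.
- read_wrist_force(): force on the tool from outside, world axes, zero at the start.
- read_torque(): the same for the moment, N m.
- read_grip_width(): opening from 0.0 (shut) to 1.0 (fully open).
- read_grasp_force(): force on a finger pad.
Only numpy, scipy, OpenCV 4.12 (cv2) and the standard library are available. Lean on these libraries where they do the work, as an engineer would, in place of code of your own. Each camera call takes 0.05 s, during which the arm holds its last target. There are 200 camera calls.

## Task

Press the red ejector slide on the sloping pink mould fully in, so that it pushes the orange casting out of the mould and the casting slides down to the stop lip; do not pull the casting out of the mould by hand. Let the slide spring back, then take the casting from the rail and lay it, without dropping it, flat with its round boss up inside the green tray. Leave everything else on the bench where it is.

Things in the scene. Friction and masses are not known exactly. Their poses are not given: they have to be found in the camera images.
- stand: Demoulding stand fixed to the bench: grey base plate 270 x 210 x 12 mm; origin under its centre, x level towards the low (exit) end, z up. On it an open pale pink mould, 110 mm wide, slopes down at 45 degrees along +x; its channel is 59 mm wide between side walls that rise 18 mm above the channel floor. The mould's low end is 55 mm (along the slope) uphill of point rail_grip's point.
- rail_grip (a point): Fixed point on the top of the bare aluminium rail, 28 mm wide, that carries the channel floor on down the slope for 95 mm, from the mould to an upright stop lip 16 mm tall. Axes as the stand's. Beside the rail is free space for fingers down to the base plate (this point is 63 mm above the bench). After ejection the middle of the casting's free bar lies here.
- lamp_bar (a point): Centre of a fixed grey and white lamp bar on two posts over the upper end of the stand: 40 mm in the stand's x, 200 mm in y, 18 mm tall, centred 303 mm above the bench; posts 12 mm thick, 92 mm to either side. It is in the way of a vertical gripper stroking the ejector: lean the gripper back from the lamp, 30 to 45 degrees from vertical, fingers pointing down the slope.
- ejector (a joint): Travel of the red ejector slide, m: 0 out (at rest), grows as it is pressed down the slope, hard stop at 0.035 (fully in). Return spring 2.4 N at rest to 6.6 N fully in; with the casting's snap resistance about 15 N at most. Springs back to 0 when let go.
- ejector_head (a point): Centre of the outer face of the red push head (flat disc, 40 mm diameter, 12 mm thick) at the top end of the stand; moves with the slide. Its x axis is the pressing direction: down the slope, 45 degrees below level, along the stand's +x. At rest at (-84, 0, 231) mm in the stand frame.
- seat (a point): Fixed point of the stand on the channel floor where the casting's origin lies (within 2 mm) while the casting is held in the mould. Axes as the stand's.
- runout (a point): Fixed point of the stand on the channel floor where the casting's origin lies (within 2 mm) after ejection, the end of its bar against the stop lip; 62 mm down the slope from the seat. Axes as the stand's.
- casting: Orange cast handle, 120 mm long, 30 mm thick, 0.1-0.21 kg: round head 52 mm across (boss 26 mm wide, 6 mm tall on top), bar 36 mm wide ending 94 mm from the head's centre. Origin under the head's centre on the flat underside; x along the bar (at first downhill), z out of the top. Mass centre at x 30 mm. Two sprung rollers hold the head; pushed 17 mm it slides to the lip.
- tray: Green open finishing tray fixed to the bench, outside 220 (its x) x 180 (its y) x 28 mm, walls 6 mm, floor 6 mm thick; origin under its centre. Empty at the start.
- spray: Bystander: yellow bottle with a black cap, 58 mm diameter, 170 mm tall, origin under its centre. Leave it alone.
- mix_cup: Bystander: white open mixing cup, 76 mm diameter, 90 mm tall, origin under its centre. Leave it alone.
- spatula: Bystander: spatula lying on the bench. Leave it alone.
- driver: Bystander: screwdriver lying on the bench. Leave it alone.
Things that resemble listed ones, but are neither listed nor needed, are in the scene too. Of the things shaped like the casting, the orange one is meant.

How it is judged (in metres and radians):
On the way, in this order (a step that is already met when the one before it is completed fails the run):
1. the ejector is fully in (travel over 31 mm) and has pushed the casting out of its seat (its origin within 35 mm of the runout point) (value of joint ejector above 0.031 m and distance between casting and runout below 0.035 m).
2. the ejector has sprung back (travel under 4 mm) and the casting lies at the stop lip (its origin within 12 mm of the runout point) (value of joint ejector below 0.004 m and distance between casting and runout below 0.012 m), for 0.1 s.
At the end, for the whole second after the job is handed in: The casting lies at rest inside the green tray, flat on the tray floor (underside within 6 mm of it, tilted less than 7 degrees) with its boss up, and the ejector is back out (under 4 mm) (angle between casting's own z axis and vertical below 0.12 rad and z of casting in the frame of tray between 0.002 and 0.012 m and x of casting in the frame of tray between -0.11 and 0.11 m and y of casting in the frame of tray between -0.09 and 0.09 m and linear speed of casting below 0.02 m/s and angular speed of casting below 0.2 rad/s and value of joint ejector below 0.004 m); the robot touches nothing.
It fails at once if the casting is pulled or pushed out of the mould by the fingers (touched with over 1 N while within 40 mm of its seat) (contact force between the fingers and casting above 1 N and distance between casting and seat below 0.04 m).
It fails at once if the casting is dropped: moving over 0.7 m/s, held by nothing, over the tray or bench away from the rail (linear speed of casting above 0.7 m/s and contact force between the fingers and casting below 0.1 N and distance between casting and runout above 0.08 m).
It fails at once if a bystander is moved by more than 15 mm (distance of any of spray, mix_cup, spatula, driver from where it was at the start of the episode above 0.015 m).
It also fails if it takes over 69 s, if anything falls off the work surface, if the arm or the gripper's body presses on something with over 40 N, if the wrist force passes 120 N, or if a joint passes its speed limit or range.

## Working session

There is one attempt and no reset: what is moved stays moved. The work goes in short steps, each a Python script; the robot and the scene stay as the last script left them, time stands still between calls to the robot, and variables do not carry over. Pictures are saved under pics/ and viewed, at most 10 in all, crops included, and the job is handed in when it is done.

```bash
mkdir -p pics; cat > h.py <<'E'
from plant import *
import numpy as np, cv2
from scipy.spatial.transform import Rotation as R
def cam(name):
    p=camera_params(name); f=240/np.tan(np.radians(p["fov_y"])/2)
    return np.array([[f,0,p["cx"]],[0,f,p["cy"]],[0,0,1.]]),np.array(p["D"],float),np.array(p["cam_to_world"],float)
def snap(name,fn=None):
    c=cam(name); im=np.array(grab_frame(name))
    if fn: cv2.imwrite("pics/"+fn,im[:,:,::-1])
    return im,c
def ray(c,px):
    K,D,T=c
    u=cv2.undistortPoints(np.array([[px]],float),K,D)[0,0]
    d=T[:3,:3]@[u[0],u[1],1]
    return T[:3,3],d/np.linalg.norm(d)
def tri(obs):
    A=0;b=0
    for c,px in obs:
        o,d=ray(c,px);P=np.eye(3)-np.outer(d,d);A=A+P;b=b+P@o
    x=np.linalg.solve(A,b)
    return x,[float(np.linalg.norm((np.eye(3)-np.outer(d,d))@(x-o))) for o,d in [ray(c,p) for c,p in obs]]
def onz(c,px,z):
    o,d=ray(c,px); return o+d*(z-o[2])/d[2]
def proj(c,X):
    K,D,T=c; Ti=np.linalg.inv(T); r=cv2.Rodrigues(Ti[:3,:3])[0]
    return cv2.projectPoints(np.array(X,float).reshape(-1,1,3),r,Ti[:3,3],K,D)[0].reshape(-1,2)
E
python3 - <<'E'
from h import *
for n in("scene","side"):
    im,c=snap(n,n+"0.png"); print(n,c[2].round(2).tolist(),c[0][0,0],c[1])
    for t in("stand","casting","tray","ejector_head","lamp_bar","spray","mix_cup","spatula","driver"):
        try: print(t,[(round(r["score"],2),np.round(r["xyz"]).tolist(),proj(c,r["xyz"]).round().tolist()) for r in spot_in(t,n)])
        except Exception as e: print(t,e)
print(read_t(),read_tool_rot())
E
```

```text
scene [[0.81, 0.49, -0.33, 908.65], [0.59, -0.67, 0.45, -575.02], [0.0, -0.56, -0.83, 1245.95], [0.0, 0.0, 0.0, 1.0]] 452.22220036906987 [-0.04871335  0.          0.          0.          0.        ]
stand [(0.84, [567.0, -250.0, 38.0], [[296.0, 344.0]])]
casting [(0.87, [589.0, -218.0, 155.0], [[307.0, 323.0]]), (0.86, [316.0, -241.0, 27.0], [[232.0, 296.0]]), (0.7, [271.0, -395.0, 29.0], [[184.0, 326.0]]), (0.57, [578.0, -450.0, 27.0], [[252.0, 407.0]])]
tray [(0.55, [583.0, 254.0, 4.0], [[393.0, 234.0]]), (0.16, [381.0, -570.0, 23.0], [[167.0, 399.0]])]
ejector_head [(0.55, [566.0, -242.0, 36.0], [[297.0, 342.0]]), (0.4, [540.0, -224.0, 194.0], [[290.0, 308.0]])]
lamp_bar [(0.77, [564.0, -246.0, 40.0], [[296.0, 342.0]])]
spray [(0.74, [564.0, -249.0, 37.0], [[295.0, 343.0]]), (0.72, [431.0, -16.0, 110.0], [[307.0, 249.0]])]
mix_cup [(0.57, [674.0, -2.0, 56.0], [[376.0, 297.0]]), (0.47, [432.0, -17.0, 108.0], [[307.0, 250.0]])]
spatula [(0.55, [584.0, 506.0, -1.0], [[430.0, 189.0]])]
driver [(0.57, [382.0, -570.0, 21.0], [[167.0, 399.0]])]
side [[-0.77, -0.48, 0.41, -236.94], [-0.63
[... 208 characters left out ...]
0.2, [584.0, 254.0, 6.0], [[232.0, 325.0]])]
casting [(0.84, [309.0, -229.0, 26.0], [[401.0, 270.0]]), (0.69, [599.0, -195.0, 139.0], [[323.0, 209.0]]), (0.63, [259.0, -379.0, 33.0], [[439.0, 249.0]])]
tray [(0.84, [585.0, 254.0, 6.0], [[231.0, 325.0]])]
ejector_head [(0.48, [495.0, -229.0, 229.0], [[357.0, 198.0]])]
lamp_bar [(0.88, [516.0, -181.0, 47.0], [[340.0, 243.0]])]
spray [(0.59, [403.0, 12.0, 99.0], [[331.0, 288.0]])]
mix_cup [(0.85, [679.0, -13.0, 57.0], [[268.0, 247.0]])]
spatula [(0.74, [575.0, 509.0, 0.0], [[167.0, 389.0]]), (0.53, [675.0, -11.0, 58.0], [[268.0, 247.0]])]
driver [(0.69, [376.0, -560.0, 19.0], [[438.0, 205.0]])]
1.0 [3.11142405e+00 4.33395577e-01 6.26437486e-05]
```

View pics/scene0.png

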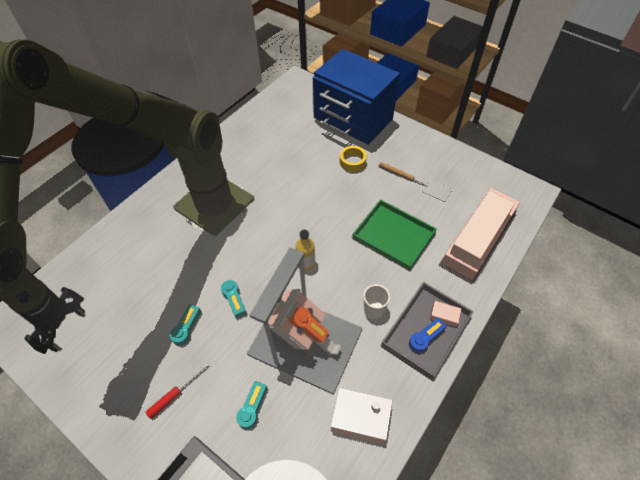

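View pics/side0.png

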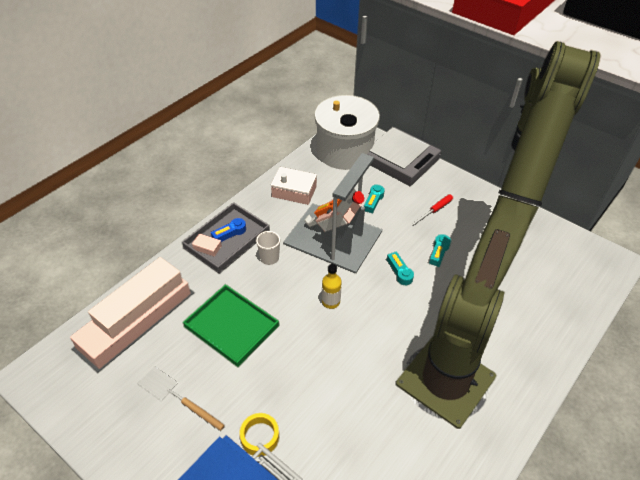

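The orange casting is on the sloped mould at scene (310,323) and side (323,209). Look-alikes in the scene view are teal at (185,325), (233,298) and (252,404), and blue at (428,335). The lamp bar is at (277,285), the red head shows at side (358,198), the green tray is at scene (394,234), and the grey tray at (428,330) is a decoy. Next is a close crop.

```bash
python3 - <<'E'
from h import *
a=cv2.imread("pics/scene0.png")[240:400,235:375]; b=cv2.imread("pics/side0.png")[145:275,275:390]
a=cv2.resize(a,(400,457),interpolation=cv2.INTER_CUBIC); b=cv2.resize(b,(400,452),interpolation=cv2.INTER_CUBIC)
o=np.zeros((460,800,3),np.uint8); o[:457,:400]=a;o[:452,400:]=b; cv2.imwrite("pics/crop.png",o)
c=cam("wrist"); p=np.array(read_tool_pos()); r=R.from_rotvec(read_tool_rot()).as_matrix()
print((r.T@(c[2][:3,3]-p)).round(1),(r.T@c[2][:3,:3]).round(3),c[0])
E
```

```text
[  82.6    0.2 -142.2] [[ 0.    -0.946 -0.323]
 [ 1.    -0.     0.   ]
 [-0.    -0.323  0.946]] [[348.35559838   0.         320.31516767]
 [  0.         348.35559838 238.70910332]
 [  0.           0.           1.        ]]
```

View pics/crop.png

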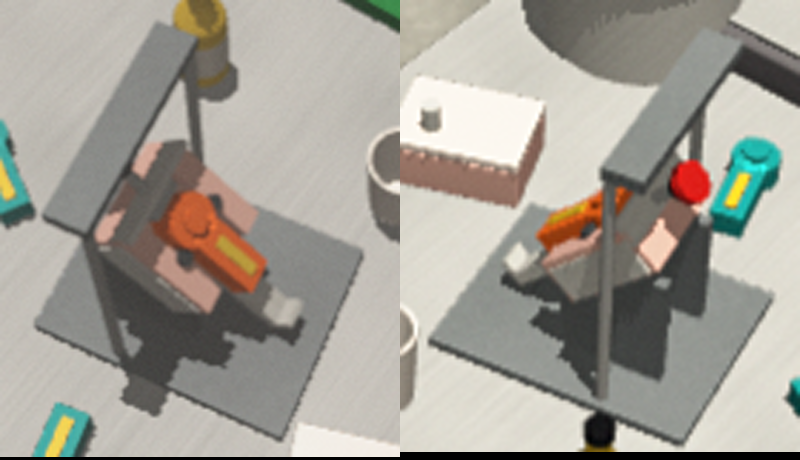

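The crop confirms the orange casting sits in the pink mould: boss at crop (190,213), bar pointing to the lip at (280,305). The red head is at the lamp end, crop (690,182). I'll fit the stand pose from the plate corners and head in both views, then check it with the wrist camera.

```bash
cat > fit.py <<'E'
from h import *
from scipy.optimize import least_squares
S=lambda u,v:(235+u/2.857,240+v/2.857); D=lambda u,v:(275+(u-400)/3.478,145+v/3.478)
cs,cd=cam("scene"),cam("side")
sd=cv2.imread("pics/side0.png").astype(int)
m=(sd[:,:,2]>150)&(sd[:,:,1]<60)&(sd[:,:,0]<60); m[:180]=0;m[215:]=0;m[:,:340]=0;m[:,375:]=0
v,u=np.nonzero(m); red=(u.mean(),v.mean())
obs=[(cs,(135,105,12),S(362,255)),(cs,(135,-105,12),S(283,436)),(cs,(-135,-105,12),S(37,323)),
(cd,(135,105,12),D(430,341)),(cd,(-135,105,12),D(683,440)),(cd,(-135,-105,12),D(773,295)),(cd,(135,-105,12),D(530,205)),
(cd,(-81,0,233),red)]
lamp=[(cs,(20,100,312),S(200,43)),(cs,(-20,100,312),S(162,22)),(cs,(-20,-100,312),S(45,215)),(cd,(20,100,312),D(607,170)),(cd,(-20,-100,312),D(743,42))]
def tw(q,p): 
    c,s=np.cos(q[2]),np.sin(q[2]); return np.array([q[0]+c*p[0]-s*p[1],q[1]+s*p[0]+c*p[1],p[2]])
def res(q):
    r=[proj(c,tw(q,p))[0]-np.array(o) for c,p,o in obs]
    r+=[proj(c,tw(q,np.array(p)+[q[3],0,0]))[0]-np.array(o) for c,p,o in lamp]
    return np.concatenate(r)
if __name__=="__main__":
    s=least_squares(res,[570,-240,0,-50],loss="soft_l1",x_scale=[10,10,.1,10]); q=s.x
    print(red,len(u),q,np.degrees(q[2])); print(res(q).reshape(-1,2).round(1).tolist())
    # tray: green blob corners
    for n,c in(("scene",cs),("side",cd)):
        h=cv2.cvtColor(cv2.imread(f"pics/{n}0.png"),cv2.COLOR_BGR2HSV); g=cv2.inRange(h,(45,120,30),(75,255,255))
        k=max(cv2.findContours(g,0,1)[0],key=cv2.contourArea)
        p=cv2.approxPolyDP(cv2.convexHull(k),8,True)[:,0]
        w=[onz(c,x,28) for x in p.astype(float)]; print(n,p.tolist(),np.round(w)[:,:2].tolist(),np.mean(w,0).round())
        cn=np.array(spot_in("tray",n)[0]["xyz"]) if 0 else None
E
python3 fit.py
```

```text
(np.float64(358.27472527472526), np.float64(196.78021978021977)) 91 [ 5.72748624e+02 -2.16586473e+02  2.09099092e-01 -5.49494081e+01] 11.980495445783998
[[0.4, -2.7], [-0.7, 0.3], [-2.2, 0.2], [-1.0, -0.8], [-0.3, 0.4], [0.0, -0.6], [-0.3, -1.0], [0.4, -0.5], [-0.0, -2.4], [-1.4, -0.6], [-0.4, -0.1], [-3.4, -1.1], [-1.3, -0.4]]
scene [[435, 229], [410, 266], [354, 234], [379, 201]] [[690.0, 338.0], [695.0, 165.0], [485.0, 163.0], [476.0, 329.0]] [587. 249.  28.]
side [[224, 285], [278, 325], [238, 365], [184, 325]] [[695.0, 172.0], [468.0, 175.0], [465.0, 344.0], [679.0, 350.0]] [577. 260.  28.]
```

```bash
cat >> h.py <<'E'
Q=np.array([572.7,-216.6,0.2091])
def SW(p,q=Q):
    return np.r_[q[:2],0]+R.from_euler("z",q[2]).apply(p)
def rot(z,x):  # tool rotvec from z axis and approximate x axis
    z=np.array(z,float)/np.linalg.norm(z); x=np.array(x,float)-np.dot(x,z)*z; x/=np.linalg.norm(x)
    return R.from_matrix(np.c_[x,np.cross(z,x),z]).as_rotvec()
def sd(v,q=Q): return R.from_euler("z",q[2]).apply(v)
E
python3 - <<'E'
from h import *
d=sd([1,0,-1])/2**.5
f=sd([1,0,0])
p=np.array(read_tool_pos()); move_linear([p[0],p[1],420],rate=250)
goto(SW([-20,0,400]),rot([0,0,-1],f))
print(read_t())
im,c=snap("wrist","w1.png"); print(c[2].round(1).tolist(), spot_in("ejector_head","wrist"),spot_in("casting","wrist")[:2])
for n,x in(("back-down",sd([-1,0,-1])),("up",sd([1,0,1])),("left",sd([0,1,0])),("right",sd([0,-1,0]))):
    o=rot(d,x); h=SW([-84,0,231]); print(n,[None if (a:=ik(h+s*d,o)) is None else np.round(a,2).tolist() for s in(-120,0,36)])
r=proj(c,[SW(v) for v in [(135,105,12),(135,-105,12),(-35,100,312),(-35,-100,312)]]).round(); print(r.tolist())
E
```

```text
3.8583
[[0.2, -0.9, -0.3, 633.6], [-1.0, -0.2, -0.1, -205.5], [0.0, 0.3, -0.9, 542.1], [0.0, 0.0, 0.0, 1.0]] [{'xyz': [529.1, -229.1, 202.3], 'score': 0.8}, {'xyz': [584.4, -211.4, 159.1], 'score': 0.51}, {'xyz': [542.8, -220.3, 180.2], 'score': 0.36}] [{'xyz': [292.0, -222.9, 30.4], 'score': 0.95}, {'xyz': [571.0, -443.2, 27.1], 'score': 0.92}]
back-down [[1.75, 0.74, -1.45, 2.32, 1.31, 0.2, 1.13], [1.4, 0.9, -1.24, 2.33, 2.29, 0.37, 0.17], [1.34, 0.98, -1.24, 2.31, 2.3, 0.47, 0.19]]
up [[1.74, 0.7, -1.39, 2.32, 1.24, 0.14, -1.93], [1.22, 0.72, -0.84, 2.34, 3.38, 0.29, 2.21], [1.05, 0.74, -0.63, 2.32, 3.59, 0.4, 1.98]]
left [[1.72, 0.66, -1.32, 2.32, 1.04, 0.08, -0.15], [1.4, 0.9, -1.24, 2.33, 2.29, 0.37, -1.4], [1.34, 0.98, -1.24, 2.31, 2.3, 0.47, -1.39]]
right [None, [1.32, 0.8, -1.04, 2.33, 2.8, 0.28, 1.23], [1.26, 0.88, -1.04, 2.31, 2.71, 0.36, 1.33]]
[[243.0, 67.0], [394.0, 66.0], [179.0, 263.0], [456.0, 262.0]]
```

View pics/w1.png

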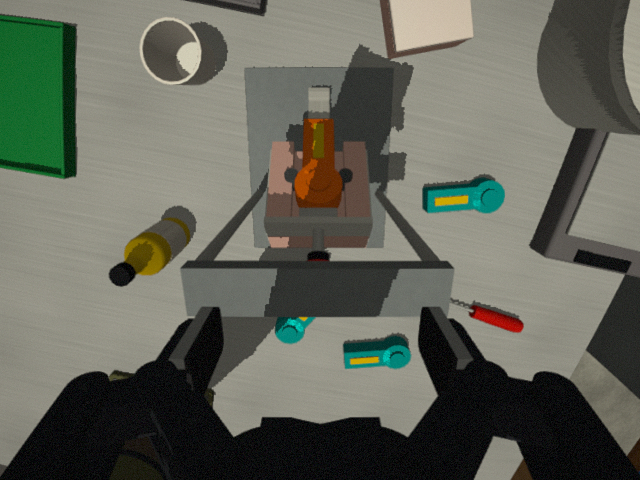

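The stand fit projects to within 2–4 px of the plate and lamp seen here: plate corners at (246,68) and (394,68), lip at (319,95), orange head at (318,185). I'll accept the pose and plan the press.

```bash
python3 - <<'E'
from h import *
close_gripper()
d=sd([1,0,-1])/2**.5; f=sd([1,0,0])
print(read_qpos().__repr__())
for lean in(35,40,45):
  a=np.radians(lean); z=sd([np.sin(a),0,-np.cos(a)]); h=SW([-84,0,231])
  for n,x in(("bd",sd([-1,0,-1])),("up",sd([1,0,1])),("left",sd([0,1,0]))):
    o=rot(z,x)
    print(lean,n,[None if (k:=ik(q,o)) is None else np.round(k,2).tolist() for q in (SW([-160,0,400]),SW([-160,0,330]),h-50*d,h,h+36*d)])
E
```

```text
array([ 0.51208232,  0.5109103 , -0.37060338,  1.38880501,  0.18610811,
        1.27621498, -1.23098506])
35 bd [[1.67, 0.37, -1.22, 2.06, -0.13, 0.49, 2.44], [1.6, 0.52, -1.25, 2.19, 0.35, 0.29, 2.0], [1.45, 0.72, -1.27, 2.24, 1.32, 0.33, 1.02], [1.24, 0.71, -1.0, 2.23, 1.74, 0.19, 0.6], [1.18, 0.79, -1.01, 2.21, 1.9, 0.28, 0.44]]
35 up [[1.35, 0.24, -0.72, 2.08, -0.6, 0.56, -0.23], [1.42, 0.4, -0.9, 2.2, -0.48, 0.29, -0.3], [1.25, 0.55, -0.85, 2.24, -0.17, 0.05, -0.62], [1.34, 0.82, -1.24, 2.23, 1.61, 0.4, -2.4], [1.27, 0.9, -1.24, 2.21, 1.74, 0.48, -2.51]]
35 left [[1.57, 0.31, -1.05, 2.07, -0.34, 0.5, 1.08], [1.58, 0.5, -1.19, 2.19, 0.21, 0.28, 0.57], [1.29, 0.58, -0.92, 2.24, 0.6, 0.07, 0.18], [1.34, 0.82, -1.24, 2.23, 1.61, 0.4, -0.83], [1.27, 0.9, -1.24, 2.21, 1.74, 0.48, -0.94]]
40 bd [[1.79, 0.46, -1.39, 2.12, -0.02, 0.39, 2.35], [1.65, 0.55, -1.25, 2.24, 0.21, 0.18, 2.18], [1.47, 0.72, -1.21, 2.29, 1.74, 0.21, 0.65], [1.37, 0.85, -1.23, 2.28, 1.96, 0.36, 0.45], [1.31, 0.93, -1.24, 2.26, 2.02, 0.45, 0.4]]
40 up [[1.5, 0.28, -0.86, 2.13, -0.74, 0.49, -0.05], [1.56, 0.48, -1.0
[... 394 characters left out ...]
.17]]
45 bd [[1.83, 0.49, -1.39, 2.17, -0.23, 0.29, 2.6], [1.75, 0.7, -1.45, 2.29, 1.11, 0.19, 1.31], [1.51, 0.78, -1.23, 2.34, 2.28, 0.22, 0.17], [1.4, 0.9, -1.24, 2.33, 2.29, 0.37, 0.17], [1.34, 0.98, -1.24, 2.31, 2.3, 0.47, 0.19]]
45 up [[1.65, 0.34, -1.02, 2.18, -0.88, 0.42, 0.12], [1.67, 0.58, -1.22, 2.29, -0.54, 0.08, -0.16], [1.33, 0.62, -0.85, 2.35, 3.84, 0.22, 1.76], [1.22, 0.72, -0.84, 2.34, 3.38, 0.29, 2.21], [1.05, 0.74, -0.63, 2.32, 3.59, 0.4, 1.98]]
45 left [[1.84, 0.5, -1.41, 2.17, -0.17, 0.29, 0.96], [1.73, 0.65, -1.37, 2.29, 0.87, 0.12, -0.02], [1.51, 0.78, -1.23, 2.34, 2.28, 0.22, -1.4], [1.4, 0.9, -1.24, 2.33, 2.29, 0.37, -1.4], [1.34, 0.98, -1.24, 2.31, 2.3, 0.47, -1.39]]
```

```bash
python3 - <<'E'
from h import *
d=sd([1,0,-1])/2**.5; n=sd([1,0,1])/2**.5
o=rot(d,sd([-1,0,-1])); h=SW([-84,0,231])-4*n
move_linear(SW([-175,0,420]),rate=250)
a=np.array(read_qpos()); b=np.array([1.51,.78,-1.23,2.34,2.28,.22,.17])
# refine target from seed
for t in(.25,.5,.75):
    movej((a+(b-a)*t).tolist()); p=np.array(read_tool_pos()); 
    s=R.from_euler("z",-Q[2]).apply(p-np.r_[Q[:2],0]); z=sd(np.eye(3)[0]); print(t,s.round(),R.from_rotvec(read_tool_rot()).as_matrix()[:,2].round(2))
    if s[0]>-90 and s[2]<380: print("unsafe"); break
print(read_t(),ik(h-50*d,o))
E
```

```text
0.25 [-217. -120.  341.] [-0.01 -0.3  -0.95]
0.5 [-195. -174.  287.] [ 0.2  -0.4  -0.89]
0.75 [-140. -130.  256.] [ 0.51 -0.23 -0.83]
7.3583 [ 1.48323716  0.74799408 -1.15872927  2.34656733  2.5624165   0.18745237
 -0.09944733]
```

```bash
python3 - <<'E'
from h import *
d=sd([1,0,-1])/2**.5; n=sd([1,0,1])/2**.5
o=rot(d,sd([-1,0,-1])); h=SW([-84,0,231])-4*n
goto(h-50*d,o)
print(read_t(),(read_tool_pos()-(h-50*d)).round(1),np.round(read_qpos(),2))
im,c=snap("wrist","w2.png"); snap("side","s2.png")
a=im[:,:,::-1]; b=cv2.imread("pics/side0.png"); b=cv2.imread("pics/s2.png")[130:280,260:420]
o=np.zeros((375,800,3),np.uint8); o[:300,:400]=cv2.resize(a,(400,300)); o[:,400:]=cv2.resize(b,(400,375),interpolation=cv2.INTER_CUBIC)
cv2.imwrite("pics/p2.png",o)
E
```

```text
8.1667 [ 1.5 -1.4  0.9] [ 1.48  0.75 -1.16  2.34  2.56  0.19 -0.1 ]
```

View pics/p2.png

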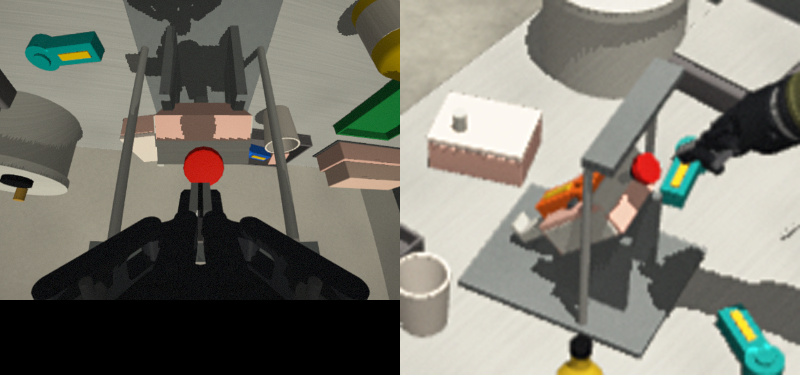

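The wrist half shows the closed fingers (200,200) lined up with the red disc (203,166). The side half shows clearance to the lamp. Pressing now.

```bash
python3 - <<'E'
from h import *
d=sd([1,0,-1])/2**.5; n=sd([1,0,1])/2**.5; h=SW([-84,0,231])-4*n
print(move_linear(h+5*d,rate=40,contact_N=1.5)); p=np.array(read_tool_pos()); print("contact",np.dot(p-h,d).round(1))
print(move_linear(p+40*d,rate=40,contact_N=24)); q=np.array(read_tool_pos()); print("adv",np.dot(q-p,d).round(1),np.round(read_wrist_force(),1),np.dot(q-h,d))
dwell(.4); q=np.array(read_tool_pos());print("adv",np.dot(q-p,d).round(1),np.round(read_wrist_force(),1))
snap("scene","sc3.png"); print([(round(r["score"],2),np.round(r["xyz"]).tolist()) for r in spot_in("casting","scene")],read_t())
E
```

```text
True
contact 1.6
True
adv 33.5 [-7.5 -2.1 11.2] 35.08205828917005
adv 33.5 [-7.9 -3.  11.6]
[(0.95, [269.0, -390.0, 28.0]), (0.78, [633.0, -211.0, 111.0]), (0.77, [574.0, -451.0, 30.0]), (0.67, [318.0, -245.0, 28.0])] 10.75
```

```bash
python3 - <<'E'
from h import *
d=sd([1,0,-1])/2**.5; n=sd([1,0,1])/2**.5; h=SW([-84,0,231])-4*n
q=np.array(read_tool_pos()); print(move_linear(q+4*d,rate=20,contact_N=15),np.round(read_wrist_force(),1),np.dot(read_tool_pos()-h,d)); dwell(.2)
move_linear(h-60*d,rate=80)
dwell(.3); im,c=snap("wrist"); a=im[:,:,::-1]
snap("side","s4.png");snap("scene","sc4.png")
print([(round(r["score"],2),np.round(r["xyz"]).tolist()) for r in spot_in("casting","side")],read_t())
o=np.zeros((400,800,3),np.uint8); o[:,:400]=cv2.resize(cv2.imread("pics/sc4.png")[240:400,235:395],(400,400),interpolation=2); o[:,400:]=cv2.resize(cv2.imread("pics/s4.png")[130:280,260:410],(400,400),interpolation=2)
cv2.imwrite("pics/p4.png",o)
E
```

```text
True [-10.3  -1.9  14.4] 35.14327128593352
[(0.87, [304.0, -228.0, 27.0]), (0.75, [629.0, -187.0, 105.0]), (0.67, [554.0, -423.0, 28.0]), (0.56, [256.0, -380.0, 28.0])] 13.0083
```

View pics/p4.png

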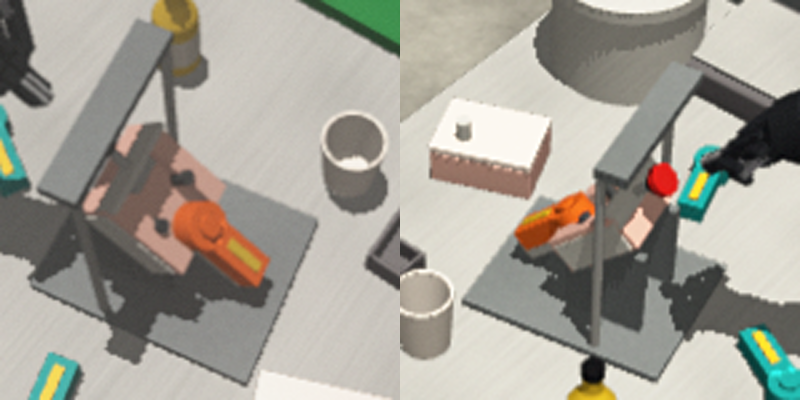

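The casting is out and lies at the lip, boss at crop (205,222) and bar end at (265,275). The red head is back out at (663,180). Next I'll retreat and measure the casting from two wrist poses.

```bash
python3 - <<'E'
from h import *
f=sd([1,0,0]); z=[0,0,-1]
a=np.array([0.9,.4,-.6,1.7,.1,1.1,-.9]); 
b=np.array([1.51,.78,-1.23,2.34,2.28,.22,.17])
movej((np.array(read_qpos())*.3+.7*np.array([1.3,.65,-1.0,2.1,1.7,.45,-.15])).tolist()); print(R.from_euler("z",-Q[2]).apply(read_tool_pos()-np.r_[Q[:2],0]))
p=np.array(read_tool_pos()); 
try: move_linear([p[0],p[1],380],rate=200)
except IKError as e: print("lin",e); movej([1.1,.5,-.8,1.9,1.0,.8,-.4]); print(read_tool_pos())
goto(SW([-150,-60,430]),rot(z,f)); release(); move_linear(SW([40,-40,430]),rate=250)
snap("wrist","v1.png"); c1=cam("wrist"); np.save("c1.npy",c1[2])
move_linear(SW([70,40,390]),rate=250)
snap("wrist","v2.png"); c2=cam("wrist"); np.save("c2.npy",c2[2])
print(read_t(),spot_in("casting","wrist")[:3])
for n in(1,2):
    im=cv2.imread(f"pics/v{n}.png"); h=cv2.cvtColor(im,cv2.COLOR_BGR2HSV)
    for nm,lo,hi in(("or",(3,180,60),(17,255,255)),("ye",(20,120,60),(32,255,255))):
        m=cv2.inRange(h,lo,hi); k,l,s,ce=cv2.connectedComponentsWithStats(m)
        print(n,nm,[(s[i].tolist(),ce[i].round(1).tolist()) for i in range(1,k) if s[i,4]>60])
g=SW([70,0,80])
for deg in(45,35,25,15,0):
    t=np.radians(deg); zz=sd([-np.sin(t),0,-np.cos(t)])
    for s in(1,-1):
        o=rot(zz,s*f); print(deg,s,[None if (k:=ik(q,o)) is None else np.round(k,2).tolist() for q in(g-100*zz,g)])
E
```

```text
[-111.26455729 -123.59736743  275.33974005]
19.9083 [{'xyz': [574.0, -441.8, 29.8], 'score': 0.92}, {'xyz': [335.6, -239.5, 29.5], 'score': 0.84}, {'xyz': [626.7, -199.7, 114.1], 'score': 0.75}]
1 or [([269, 131, 40, 83, 2246], [289.5, 177.0])]
1 ye [([285, 135, 10, 30, 261], [289.8, 149.8]), ([402, 228, 30, 9, 208], [416.6, 231.9]), ([151, 246, 28, 24, 165], [168.8, 253.5]), ([117, 262, 43, 41, 1311], [137.9, 282.4]), ([328, 372, 26, 8, 142], [340.5, 375.4])]
2 or [([331, 155, 43, 91, 2540], [351.0, 205.5])]
2 ye [([346, 160, 11, 33, 306], [350.9, 176.5]), ([456, 254, 32, 9, 228], [471.7, 258.1]), ([188, 270, 30, 23, 175], [206.2, 277.2]), ([160, 292, 43, 41, 1081], [178.9, 309.9]), ([323, 350, 16, 17, 121], [331.6, 359.0])]
45 1 [None, [0.17, 1.43, -0.28, 0.46, 0.49, 2.03, -1.3]]
45 -1 [None, [0.19, 1.43, -0.41, 0.46, 0.59, 2.05, 1.81]]
35 1 [[0.13, 1.37, -0.13, 0.27, 0.33, 2.09, -1.22], [0.23, 1.28, -0.32, 0.78, 0.45, 1.73, -1.39]]
35 -1 [[0.12, 1.37, 0.02, 0.27, 0.2, 2.07, 1.95], [0.43, 1.44, -1.26, 0.76, 1.2, 2.06, 1.48]]
25 1 [[0.25, 1.14, -0.36, 0.76, 0.43, 1.71, -1.38], [0.29, 1.16, -0.35, 1.02, 0.44, 1.45, -1.44]]
25 -1 [[0.43, 1.3, -1.25, 0.74, 1.13, 2.0, 1.51], [0.53, 1.37, -1.26, 1.0, 1.14, 1.85, 1.37]]
15 1 [[0.33, 1.0, -0.4, 1.08, 0.41, 1.39, -1.43], [0.35, 1.06, -0.37, 1.23, 0.44, 1.18, -1.47]]
15 -1 [[0.57, 1.2, -1.26, 1.06, 1.05, 1.75, 1.37], [0.63, 1.31, -1.26, 1.21, 1.14, 1.63, 1.28]]
0 1 [[0.46, 0.84, -0.44, 1.45, 0.4, 0.94, -1.45], [0.43, 0.96, -0.38, 1.51, 0.45, 0.76, -1.5]]
0 -1 [[0.76, 1.09, -1.26, 1.43, 1.04, 1.36, 1.25], [0.77, 1.24, -1.26, 1.49, 1.21, 1.3, 1.16]]
```

```bash
python3 - <<'E'
from h import *
K,D,_=cam("wrist"); c1=(K,D,np.load("c1.npy")); c2=(K,D,np.load("c2.npy"))
st=lambda p:R.from_euler("z",-Q[2]).apply(np.array(p)-np.r_[Q[:2],0]).round(1)
x,e=tri([(c1,(289.8,149.8)),(c2,(350.9,176.5))]); print("label wrist",st(x),e)
ob=[]
for n in("sc4","s4"):
    h=cv2.cvtColor(cv2.imread(f"pics/{n}.png"),cv2.COLOR_BGR2HSV); m=cv2.inRange(h,(20,110,60),(34,255,255)); k,l,s,ce=cv2.connectedComponentsWithStats(m)
    t=proj(cam("scene" if n=="sc4" else "side"),x)[0]; i=1+np.argmin(np.linalg.norm(ce[1:]-t,axis=1)); print(n,s[i],ce[i],t)
    ob.append((cam("scene" if n=="sc4" else "side"),ce[i]))
print("label fixed",st(tri(ob)[0]),tri(ob)[1]); a=tri(ob+[(c1,(289.8,149.8)),(c2,(350.9,176.5))]); print("all",st(a[0]),a[1])
# lip top centre from w1? crop of both wrist views
o=np.zeros((560,800,3),np.uint8)
o[:,:400]=cv2.resize(cv2.imread("pics/v1.png")[100:240,240:340],(400,560),interpolation=2);o[:,400:]=cv2.resize(cv2.imread("pics/v2.png")[130:270,300:400],(400,560),interpolation=2)
cv2.imwrite("pics/p5.png",o)
E
```

```text
label wrist [84.2 -1.  93.9] [0.4166555762703812, 0.41665557627025956]
sc4 [327 336  12  12  49] [332.30612245 341.65306122] [331.92634319 340.7664762 ]
s4 [306 209  10   5  15] [310.6 210.8] [311.00920039 210.00700294]
label fixed [85.6 -1.1 89.4] [0.17175840963020655, 0.17175840963032962]
all [84.6 -0.9 90. ] [1.0041823644774233, 0.9626777958782536, 1.2120497863777364, 0.8274487931813408]
```

View pics/p5.png

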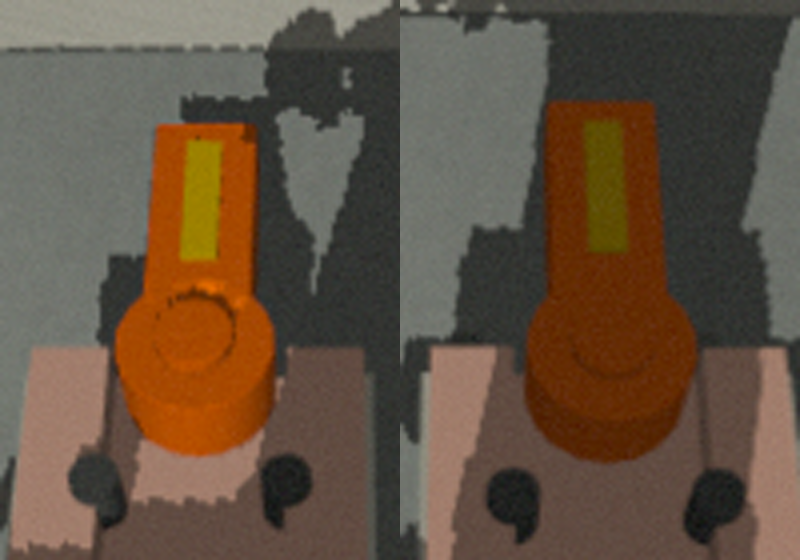

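Both crops show the casting straight along the rail: label at (201,200) left, boss at about (193,333), bar end at (206,124). I'll intersect those rays with the inclined planes to get the distances along the slope.

```bash
python3 - <<'E'
from h import *
K,D,_=cam("wrist"); c1=(K,D,np.load("c1.npy")); c2=(K,D,np.load("c2.npy"))
st=lambda p:R.from_euler("z",-Q[2]).apply(np.array(p)-np.r_[Q[:2],0])
n=sd([1,0,1])/2**.5
def pl(c,px,h):
    o,d=ray(c,px); p0=SW([133,0,0])+h*n; s=st(o+d*np.dot(p0-o,n)/np.dot(d,n)); return s.round(1),"slope",round((s[0]-s[2])/2**.5,1)
for nm,c,px,h in(("boss",c1,(288.3,183.3),36),("boss",c2,(352.2,217),36),("label",c1,(289.8,149.8),30),("label",c2,(350.9,176.5),30),("end",c1,(291.5,131),30),("end",c2,(350,155.5),30)): print(nm,pl(c,px,h))
b=ray(c1,(0,0))
z=lambda t:sd([np.sin(np.radians(t)),0,-np.cos(np.radians(t))])
f=sd([1,0,0])
print([None if (k:=ik(SW([66,0,90])-s*z(-30),rot(z(-30),f))) is None else np.round(k,2).tolist() for s in(150,110,0)])
for t in(15,20):
    zt=[np.sin(np.radians(t)),0,-np.cos(np.radians(t))]
    print([None if (k:=ik([585,254,q],rot(zt,[1,0,0]))) is None else np.round(k,2).tolist() for q in(250,30)])
E
```

```text
boss (array([ 46.2,  -1.5, 137.7]), 'slope', np.float64(-64.7))
boss (array([ 44.3,   0.3, 139.6]), 'slope', np.float64(-67.4))
label (array([83.6, -0.6, 91.8]), 'slope', np.float64(-5.8))
label (array([84.2, -1.4, 91.3]), 'slope', np.float64(-5.0))
end (array([107.4,  -1.7,  68. ]), 'slope', np.float64(27.9))
end (array([108.1,  -1.7,  67.4]), 'slope', np.float64(28.8))
[[0.13, 1.29, -0.13, 0.27, 0.3, 2.09, -1.21], [0.2, 1.22, -0.34, 0.54, 0.45, 1.92, -1.33], [0.26, 1.2, -0.34, 0.92, 0.44, 1.59, -1.42]]
[[-0.38, 0.6, -0.29, 1.75, 0.52, 0.65, -2.57], [-0.68, 0.96, 0.23, 1.91, -0.56, 0.08, -1.59]]
[[-0.59, 0.57, 0.02, 1.85, 0.41, 0.46, -2.49], [-0.71, 0.96, 0.23, 1.98, 3.03, 0.08, 1.07]]
```

```bash
python3 - <<'E'
from h import *
t=np.radians(30); z=sd([-np.sin(t),0,-np.cos(t)]); o=rot(z,sd([1,0,0])); g=SW([58,-1,80.6])
goto(g-110*z,o); print(read_t())
print(move_linear(g-30*z,rate=150)); print(move_linear(g,rate=60,contact_N=6),(read_tool_pos()-g).round(1),np.round(read_wrist_force(),1))
close_gripper(60); print(read_grip_width(),read_grasp_force(),np.round(read_wrist_force(),1),read_t())
snap("scene","s6.png"); snap("wrist","w6.png"); snap("side","d6.png")
o=np.zeros((400,800,3),np.uint8); o[:,:400]=cv2.resize(cv2.imread("pics/s6.png")[240:400,235:395],(400,400),interpolation=2); o[:300,400:]=cv2.resize(cv2.imread("pics/w6.png"),(400,300)); cv2.imwrite("pics/p6.png",o)
E
```

```text
20.8667
False
False [ 0.1 -0.  -0.1] [ 0.5 -0.8 -0.1]
0.40617286213605697 61.31749749183655 [0.1 0.9 1.7] 22.7167
```

View pics/p6.png

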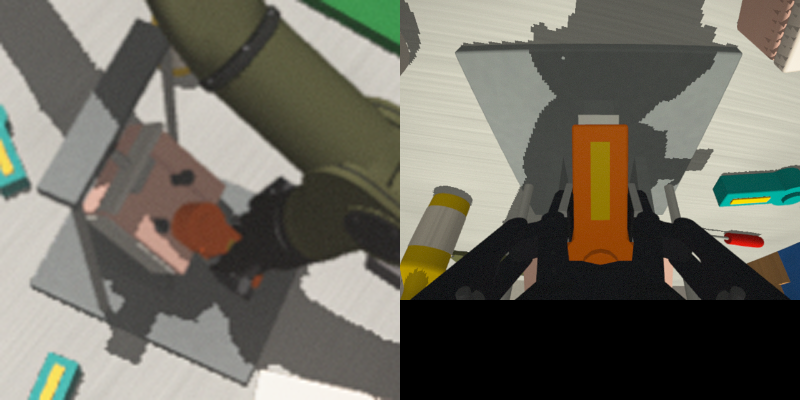

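The scene half shows the gripper on the bar clear of the mould. The wrist half shows the bar centred between the pads at (600,190), with the lip at (598,118). The width matches 36 mm, so I'll lift.

```bash
python3 - <<'E'
from h import *
p=np.array(read_tool_pos())
move_linear(p+[0,0,25],rate=60); move_linear(p+[0,0,190],rate=150)
print(read_t(),read_grip_width(),read_grasp_force(),np.round(read_wrist_force(),1),np.round(read_qpos(),2))
t=np.radians(15)
for y in range(-60,91,15):
    r=R.from_euler("z",np.radians(y)); z=r.apply([np.sin(t),0,-np.cos(t)]); f=r.apply([1,0,0]); g=np.array([583,254,10])+16*f
    print(y,[None if (k:=ik(g+[0,0,q],rot(z,f))) is None else np.round(k,2).tolist() for q in(200,60,0)])
E
```

```text
24.6917 0.4081118452664042 60.79289674758911 [-0.5  0.6 -1.4] [ 0.27  1.02 -0.36  0.81  0.42  1.87 -1.36]
-60 [[-1.08, 0.99, 1.09, 1.61, -0.72, 0.97, -2.49], [-1.01, 1.12, 0.87, 1.69, -0.82, 0.7, -2.47], [-0.92, 1.14, 0.65, 1.69, -0.68, 0.53, -2.62]]
-45 [[-0.94, 0.8, 0.66, 1.66, -0.32, 0.73, -2.59], [-1.02, 1.11, 0.86, 1.75, -0.94, 0.63, -2.1], [-0.93, 1.13, 0.65, 1.75, -0.82, 0.44, -2.22]]
-30 [[-0.94, 0.78, 0.66, 1.71, -0.39, 0.64, -2.27], [-0.93, 1.01, 0.65, 1.8, -0.8, 0.43, -1.94], [-0.75, 1.02, 0.29, 1.79, -0.05, 0.23, -2.65]]
-15 [[-0.59, 0.67, 0.04, 1.74, 0.3, 0.57, -2.63], [-0.81, 0.94, 0.44, 1.84, -0.6, 0.28, -1.83], [-0.8, 1.04, 0.43, 1.84, -0.95, 0.21, -1.52]]
0 [[-0.43, 0.66, -0.19, 1.76, 0.5, 0.56, -2.54], [-0.57, 0.88, 0.04, 1.86, 0.5, 0.21, -2.6], [-0.61, 0.99, 0.12, 1.86, 0.48, 0.08, -2.6]]
15 [[-0.33, 0.66, -0.3, 1.78, 0.53, 0.53, -2.29], [-0.49, 0.87, -0.04, 1.87, 0.57, 0.17, -2.37], None]
30 [[-0.23, 0.68, -0.42, 1.77, 0.54, 0.53, -2.02], [-0.39, 0.87, -0.15, 1.87, 0.63, 0.18, -2.12], [-0.45, 0.97, -0.06, 1.88, 0.85, 0.04, -2.36]]
45 [[-0.13, 0.7, -0.55, 1.76, 0.54, 0.56, -1.74], [-0.28, 0.89, -0.29, 1.85, 0.67, 0.23, -1.86], [-0.34, 0.98, -0.18, 1.86, 0.71, 0.08, -1.91]]
60 [[-0.04, 0.74, -0.67, 1.72, 0.54, 0.62, -1.46], [-0.16, 0.91, -0.45, 1.81, 0.69, 0.31, -1.58], [-0.22, 1.0, -0.34, 1.82, 0.75, 0.18, -1.64]]
75 [[0.03, 0.79, -0.78, 1.68, 0.54, 0.71, -1.18], [-0.06, 0.96, -0.6, 1.77, 0.71, 0.43, -1.3], [-0.11, 1.04, -0.51, 1.77, 0.78, 0.32, -1.35]]
90 [[0.08, 0.84, -0.88, 1.62, 0.54, 0.82, -0.91], [0.01, 1.01, -0.74, 1.71, 0.72, 0.57, -1.02], [-0.03, 1.09, -0.66, 1.72, 0.79, 0.47, -1.06]]
```

```bash
python3 - <<'E'
from h import *
t=np.radians(15); r=R.from_euler("z",np.radians(75)); z=r.apply([np.sin(t),0,-np.cos(t)]); f=r.apply([1,0,0]); g=np.array([583,254,10])+16*f
o=rot(z,f)
goto(g+[0,0,200],o); move_linear(g+[0,0,50],rate=120)
print(read_t(),read_grip_width(),read_grasp_force())
snap("scene","s7.png"); snap("side","d7.png")
v=np.zeros((400,800,3),np.uint8); v[:,:400]=cv2.resize(cv2.imread("pics/s7.png")[170:300,330:460],(400,400),interpolation=2); v[:,400:]=cv2.resize(cv2.imread("pics/d7.png")[250:400,165:315],(400,400),interpolation=2); cv2.imwrite("pics/p7.png",v)
E
```

```text
27.825 0.40803766200257635 60.71971893310547
```

View pics/p7.png

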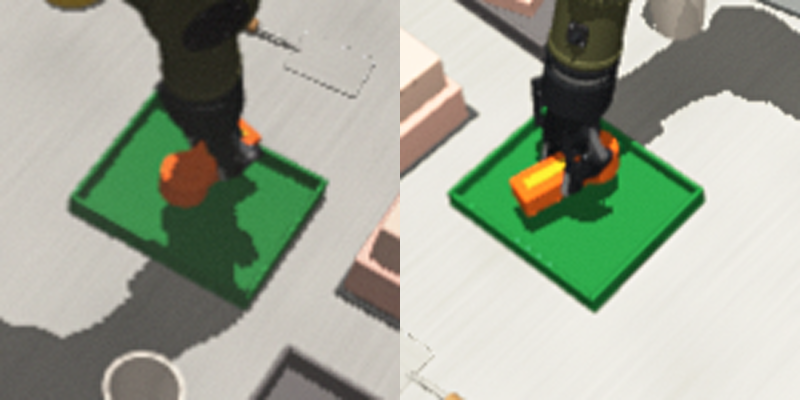

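The casting is held level over the tray in both views (scene crop (190,175), side crop (565,175)), boss up and inside the walls. Lowering it until contact.

```bash
python3 - <<'E'
from h import *
p=np.array(read_tool_pos())
move_linear(p-[0,0,35],rate=80)
print(move_linear(p-[0,0,57],rate=15,contact_N=4),np.round(read_tool_pos(),1),np.round(read_wrist_force(),1))
release(); dwell(.3); q=np.array(read_tool_pos()); z=R.from_rotvec(read_tool_rot()).as_matrix()[:,2]
move_linear(q-60*z,rate=80); move_linear(q-60*z+[0,0,150],rate=200)
p=np.array(read_tool_pos()); goto([400,200,350],rot([0,0,-1],[1,0,0])); print(read_t())
snap("scene","s8.png"); snap("side","d8.png")
print([(round(r["score"],2),np.round(r["xyz"]).tolist()) for r in spot_in("casting","side")])
v=np.zeros((400,800,3),np.uint8); v[:,:400]=cv2.resize(cv2.imread("pics/s8.png")[170:300,330:460],(400,400),interpolation=2); v[:,400:]=cv2.resize(cv2.imread("pics/d8.png")[180:380,165:365],(400,400),interpolation=2); cv2.imwrite("pics/p8.png",v)
E
```

```text
True [587.5 269.7  13.7] [-1.  -0.8  4.1]
33.0917
[(0.89, [307.0, -230.0, 31.0]), (0.71, [558.0, -440.0, 33.0]), (0.61, [575.0, 268.0, 40.0]), (0.38, [253.0, -328.0, 28.0]), (0.25, [512.0, -190.0, 58.0])]
```

View pics/p8.png

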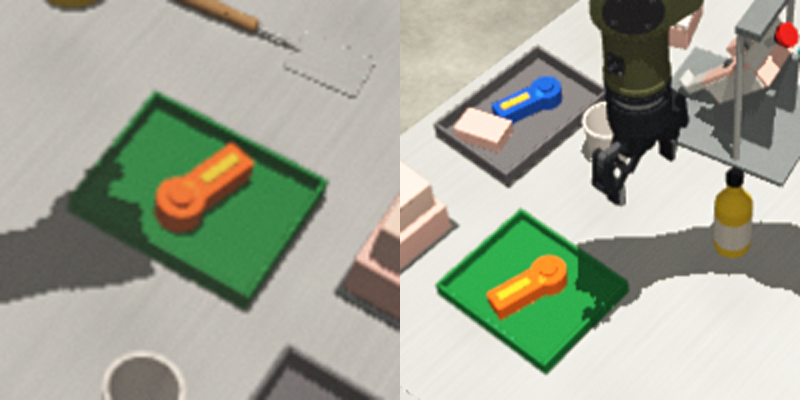

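The casting lies flat in the green tray with its boss up, at scene crop (205,185) and side crop (527,283). The red head is out at (787,36), and the spray, cup and spatula look untouched.

```bash
python3 -c "
from plant import *
print(job_done())"
```

```text
the job is handed in; nothing more can be done
None
```

I pressed the ejector fully in, the casting slid to the lip, the slide sprang back, and I laid the casting flat, boss up, in the green tray and handed the job in at about 33 s; no verdict was returned.

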